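# Which coffee tin is full?

### The arm

A 6-joint arm with a two-finger parallel gripper is mounted at the origin on a cart in front of the work surface, level with it; the furniture and walls round the work are solid. World frame = base frame: x ahead of the robot, y to its left, z up, the work surface at z = 0. Lengths are in m, angles in rad, forces in N, time in s.
With the tool pointing down it reaches from about 0.425 to 0.95 m from the base axis. Payload 3.5 kg.
Tool frame: the origin (TCP) lies midway between the tips of the shut fingers; the grasp point (between the pads) lies 19 mm behind it (r.grip_point_offset is the distance from the TCP to the grasp point, in m); z points along the fingers, y is the line along which they close (so a half turn about z gives the same grasp; the last joint's range is limited). The gripper opens to 85 mm and grips with 20 to 120 N. Pads are 22 mm wide; open, the fingers measure 114 mm over their backs; the gripper's body (76 mm by 85 mm) begins 54 mm behind the grasp point. The pads swing forward as they close: fully open they stand 13 mm farther back than shut.
Start: joints at [1.001, 0.286, 1.577, -0, 1.279, -0.15], TCP at [0.275, 0.616, 0.202] pointing down, gripper open.
Joint ranges: [-2.77, 2.77], [-0.9, 2.22], [0.21, 2.48], [-1.53, 4.67], [0.24, 2.81], [-2.84, 2.84]. Speed limits (rad/s): [2.79, 2.79, 3.14, 3.14, 3.14, 3.14].

### API

Orientations are given as [roll, pitch, yaw] about the fixed x, y, z axes, in that order (R = Rz(yaw) Ry(pitch) Rx(roll)).
In Python, from cell import monitor, viewer, r gives the robot as it stands.
- The arm moves only by the tool arm_command, never from a script. Its argument "motion" is a list of rows, each a list of 7 numbers: the turn, a rotation vector about the tool's x, y, z each as a share of pi/2 rad, from -1 to 1, then the shift along the tool's x, y, z each as a share of 0.5 m, from -1 to 1, then the gripper command: -1 is shut, 1 is fully open, values between are in proportion. A call has 1 to 12 rows; each row shifts and turns the commanded pose from where the row before left it, along the tool's axes as they then stand; what a row does not reach is not made up. A row lasts 1/8 s, in which the tool goes at most 62.5 mm and 10.7 degrees, less where a joint would pass 70% of its speed; a pose out of reach is approached as far as the arm can. A call with a number of a shift or a turn outside -1 to 1 is refused whole. A call with a gripper value outside its range is refused whole. The fingers move at their own pace and stop on an object; "squeeze" is the grip in N (left out, the last holds). Time passes only in rows, so rows that do not move let the fingers close. It gives the time, the measured TCP pose, the force, the opening and the grip force at its end, in the units of the state.
- monitor.read_state(): the state, without advancing time (a new reading comes with each control period).
- viewer.get_image(name): name is "side" or "top"; returns the picture (420x560x3 uint8, red, green, blue); there is no depth.
- viewer.camera_info(name): a dict with "fx", "fy", "cx", "cy" (pixels), "rvec" (rotation vector, rad) and "tvec" (3), from world to camera coordinates, as OpenCV has them. Camera axes: x right, y down, z forward; pixel columns grow to the right and rows downward; lengths in m; the calibration is good to about 2 mm. A picture is of the moment at which its call begins. camera_info takes no time and is no camera call.
- r.job_done(): hands the job in; it is judged then, once.
The state is a dict: "time": time; "joint_positions": joint angles; "joint_vel": joint speeds; "effort": joint torques, N m; "position": TCP position; "tool_rot": TCP orientation; "contact_force": force on the tool from outside, world axes, zero at the start; "ft_torque": the same for the moment, N m; "gripper_width": opening from 0.0 (shut) to 1.0 (fully open); "grasp_force": force on a finger pad.
Only numpy, scipy, OpenCV 4.12 (cv2) and the standard library are available. Lean on these libraries where they do the work, as an engineer would, in place of code of your own. Each camera call takes 0.05 s, during which the arm holds its last target. There are 200 camera calls.

### The job

One of the two identical closed tins in the slanted rack still holds a full pack, and only its weight tells which. Lift the left-hand tin well clear above the rack, hold it a moment to feel its weight and set it back in its own bay, then lift the right-hand tin just as clear and compare; finally the heavier tin shall stand upright, wholly on the cork coaster, and the lighter one sit in its own bay of the rack again. Set the tins down gently, do not let one fall over, and leave everything else where it stands.

Things in the scene. Friction and masses are not known exactly. Their poses are not given: they have to be found in the camera images.
- tin_left: closed plain metal tin, cylinder 50 mm across, 90 mm high, lid fixed; origin at the centre of its underside, z along its axis to the lid. Starts in the rack's left bay, leaning 24 degrees, lid towards the robot. The tins look alike; one holds a full pack, the other an empty liner: they differ by more than 150 g, none is over 0.6 kg, and which is heavier varies.
- tin_right: closed plain metal tin, cylinder 50 mm across, 90 mm high, lid fixed; origin at the centre of its underside, z along its axis to the lid. Starts in the rack's right bay, leaning 24 degrees, lid towards the robot. The tins look alike; one holds a full pack, the other an empty liner: they differ by more than 150 g, none is over 0.6 kg, and which is heavier varies.
- rack: fixed wooden rack, 290 mm wide (y), 75 deep, 80 high; yaw within 0.25. Origin on the hob under its middle; x to its back, y left, z up. Floor slopes 24 degrees down to the robot; a seated tin's axis is (-0.407, 0, 0.914) in its frame. Above the floor: front lip 32 mm, 1 mm before the tin; end cheeks 34; ribs 10 high, 60 apart, beside each tin. Bays 130 mm apart; tins are free above that.
- bay_left (a point): the seat in the rack's left bay (at the rack's own left, as seen from the robot): the point of the sloping bay floor on which the centre of the tin's underside rests; 34 mm above the hob, 65 mm from the rack's origin along the rack's +y. Only the position of this point matters: its axes are parallel to the rack's, not tilted.
- bay_right (a point): the seat in the rack's right bay (at the rack's own right, as seen from the robot): the point of the sloping bay floor on which the centre of the tin's underside rests; 34 mm above the hob, 65 mm from the rack's origin along the rack's -y. Only the position of this point matters: its axes are parallel to the rack's, not tilted.
- coaster: a fixed round cork coaster, 100 mm in diameter and 8 mm thick, lying on the hob to the right of the rack; origin at the centre of its underside (its top is at z = 0.008 m).
- moka: bystander, stands fast: metal stove-top coffee pot, 99x150x209 mm, at the back right; origin under its middle
- jam_jar: bystander: glass jar with a grey lid, 62x67x90 mm, at the back left; origin under its middle
- timer: bystander: round kitchen timer, 68 mm across, 44 mm high, at the front left; origin under its middle
- garlic: bystander: garlic bulb, 48 mm across, 49 mm high, at the front; origin under its middle
- shaker: bystander: glass shaker with a grey top, 44 mm across, 90 mm high, at the front; origin under its middle
- spice_jar: bystander: spice jar with a black cap, 41 mm across, 105 mm high, at the front right; origin under its middle

How it is judged:
By the outcome, as a careful person would: the job done as asked, in the order asked, and still so for the second after the job is handed in, with the robot touching nothing.
It also fails if it takes over 67 s, if anything falls off the work surface, if the arm or the gripper's body presses on something with over 40 N, if the wrist force passes 120 N, or if a joint passes its speed limit or range.

## Working session

There is one attempt and no reset: what is moved stays moved. The work goes in short steps, Python scripts to look and compute and a tool call to move; the robot and the scene stay as the last step left them, time stands still between calls to the robot, and variables do not carry over. Pictures are saved under pics/ and viewed, at most 10 in all, crops included, and the job is handed in when it is done.

Besides the shell and the picture viewer there is one more tool, called after "Call:" as name([rows], argument=value, ...), one row to a line, values as JSON. arm_command: Moves the arm, as the interface text tells. Shift numbers are shares of 0.5 m and turn numbers shares of pi/2 rad, none past 1 either way. Its arguments: {"type":"object","properties":{"motion":{"type":"array"},"squeeze":{"type":"number"}},"required":["motion"]}

```bash
ls; mkdir -p pics; python3 - <<'E'
from cell import monitor, viewer, r
import cv2
for n in("top","side"):
    im=viewer.get_image(n); cv2.imwrite(f"pics/{n}0.png",im[:,:,::-1]); print(n,viewer.camera_info(n))
print(monitor.read_state(), r.grip_point_offset)
E
```

```text
pics
top {'fx': 433.68894211481273, 'fy': 433.68894211481273, 'cx': 280.3611527050754, 'cy': 207.60704281187577, 'rvec': array([ 2.1479088 , -2.21369865,  0.0148598 ]), 'tvec': array([0.09538872, 0.53133819, 0.95225095])}
side {'fx': 491.45137420935305, 'fy': 491.45137420935305, 'cx': 279.6532853353775, 'cy': 212.5455449140283, 'rvec': array([ 1.93260542, -0.59292418,  0.34347509]), 'tvec': array([-0.43446301,  0.21612828,  0.85829445])}
{'time': 0.1, 'joint_positions': array([ 1.00099131e+00,  2.87111223e-01,  1.57803298e+00,  7.06014614e-06,
        1.27862472e+00, -1.50022030e-01]), 'joint_vel': array([-0.00108175, -0.00140583, -0.00145662,  0.00025455, -0.00059271,
        0.00076376]), 'effort': array([-4.58326995e-04, -4.07293081e+01, -2.93699867e+01, -2.00419408e-04,
        3.36440709e-03, -2.66882000e-05]), 'position': array([0.27472713, 0.61583617, 0.20046152]), 'tool_rot': array([-3.13944184e+00, -3.31945736e-04,  2.72180727e+00]), 'contact_force': array([ 0.6747488 , -0.4031088 , -0.92993157]), 'ft_torque': array([0.05971694, 0.01801941, 0.01359322]), 'grasp_force': 0.0, 'gripper_width': 1.0036862058896416} 0.0187
```

View pics/top0.png

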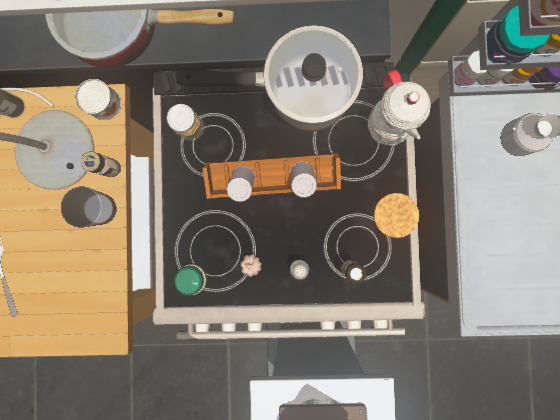

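View pics/side0.png

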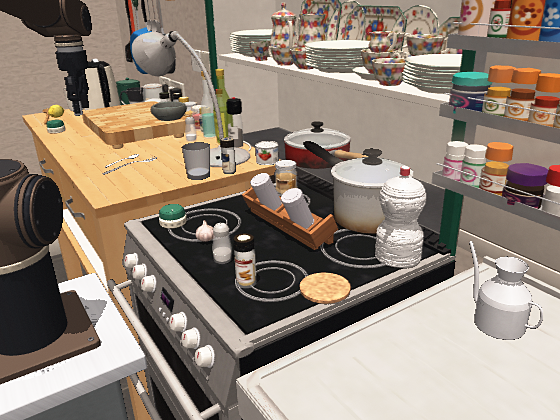

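Top view: rack around (272,176), with lids near (239,190) and (304,186). The coaster is at (397,216), the moka at (400,110), the shaker at (299,269) and the spice jar at (354,271). The side view shows the same, with the coaster at (325,288). Next I'll segment these.

```bash
cat > h.py <<'E'
import numpy as np, cv2
from scipy.spatial.transform import Rotation as R
from cell import monitor, viewer, r
def cam(n):
    c=viewer.camera_info(n); K=np.array([[c['fx'],0,c['cx']],[0,c['fy'],c['cy']],[0,0,1]])
    return K,R.from_rotvec(c['rvec']).as_matrix(),np.array(c['tvec'])
def ray(n,uv):
    K,M,t=cam(n); d=M.T@np.linalg.inv(K)@[uv[0],uv[1],1]; return -M.T@t,d
def plane(n,uv,z):
    o,d=ray(n,uv); return o+d*(z-o[2])/d[2]
def tri(a,b):
    (o1,d1),(o2,d2)=ray("top",a),ray("side",b)
    s=np.linalg.lstsq(np.c_[d1,-d2],o2-o1,rcond=None)[0]; p,q=o1+s[0]*d1,o2+s[1]*d2
    return (p+q)/2,np.linalg.norm(p-q)
def proj(n,p):
    K,M,t=cam(n); q=K@(M@np.array(p)+t); return q[:2]/q[2]
E
python3 - <<'E'
from h import *
top=cv2.imread("pics/top0.png"); side=cv2.imread("pics/side0.png")
def blobs(im,box,lo,hi,amin=60):
    x0,y0,x1,y1=box; h=cv2.cvtColor(im[y0:y1,x0:x1],cv2.COLOR_BGR2HSV)
    m=cv2.inRange(h,lo,hi); cs,_=cv2.findContours(m,cv2.RETR_EXTERNAL,cv2.CHAIN_APPROX_NONE)
    return [c+[x0,y0] for c in cs if cv2.contourArea(c)>amin]
for z,n,im,b in((.008,"top",top,(365,185,425,245)),(.008,"side",side,(290,265,360,310))):
    for c in blobs(im,b,(8,70,100),(30,255,255)): 
        e=cv2.fitEllipse(c); print("coaster",n,e,plane(n,e[0],z))
for c in blobs(top,(195,145,350,205),(3,90,60),(20,255,255),200):
    q=cv2.boxPoints(cv2.minAreaRect(c)); print("rack",q.round(1).tolist(), [plane("top",p,.055).round(3).tolist() for p in q])
for c in blobs(top,(220,155,325,210),(0,0,140),(180,70,255),100):
    print("tinT",cv2.boundingRect(c),cv2.minAreaRect(c))
a=cv2.resize(top[145:210,195:350],None,fx=5,fy=5,interpolation=cv2.INTER_CUBIC)
b=cv2.resize(side[165:255,235:345],None,fx=5,fy=5,interpolation=cv2.INTER_CUBIC)[:275*2]
b=cv2.resize(side[165:250,235:345],None,fx=3,fy=3,interpolation=cv2.INTER_CUBIC)
cv2.imwrite("pics/c1.png",np.vstack([a,np.pad(b,((0,0),(0,775-330),(0,0)))]))
E
```

```text
coaster top ((396.1174621582031, 215.03489685058594), (44.575870513916016, 45.01807403564453), 126.01067352294922) [ 0.50980102 -0.17699285  0.008     ]
coaster side ((324.6498107910156, 287.5602722167969), (30.58993148803711, 50.61537551879883), 92.65662384033203) [ 0.50299191 -0.18555818  0.008     ]
rack [[201.3000030517578, 162.3000030517578], [339.6000061035156, 152.60000610351562], [342.20001220703125, 189.0], [203.89999389648438, 198.6999969482422]] [[0.635, 0.246, 0.055], [0.646, -0.052, 0.055], [0.568, -0.055, 0.055], [0.556, 0.242, 0.055]]
tinT (227, 177, 25, 25) ((238.75, 189.25001525878906), (24.041629791259766, 23.33452033996582), 45.0)
tinT (291, 172, 26, 25) ((303.5000305175781, 184.50001525878906), (24.041629791259766, 24.041629791259766), 45.0)
```

View pics/c1.png

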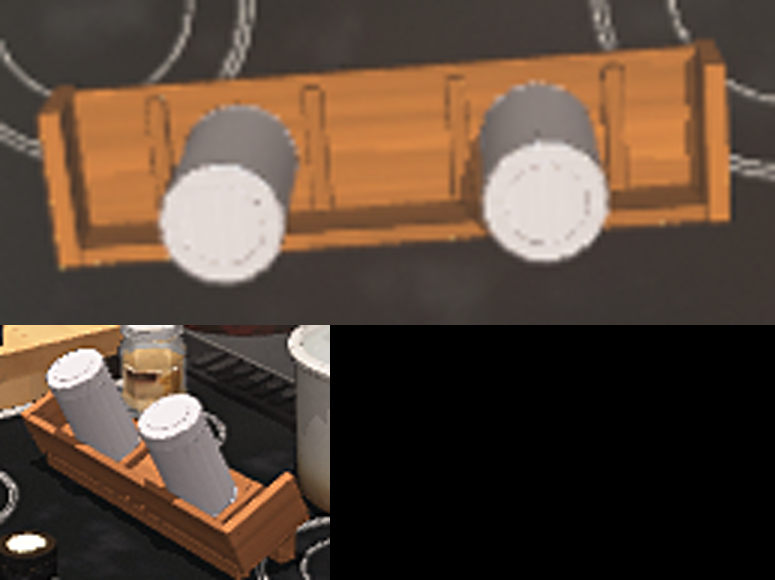

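Crop: lid centres are at top-view pixels (239.4,189.6) and (304,185.2), and side-view pixels (260.3,179.7) and (292,196). Both tins sit in bays between ribs.

```bash
python3 - <<'E'
from h import *
L=tri((239.2,189.6),(260.3,179.7)); Q=tri((303.9,185.1),(292,196)); C=tri((396.1,215.0),(324.6,287.5))
print(L,Q,C)
pl,pr=plane("top",(239.2,189.6),.1163),plane("top",(303.9,185.1),.1163)
print("lids on plane",pl,pr,np.linalg.norm(pl-pr)); d=pl-pr; yaw=np.arctan2(-d[0],d[1]); print("yaw",yaw)
ax=np.array([-.407*np.cos(yaw),-.407*np.sin(yaw),.914])
for p in(pl,pr): print("seat",p-.09*ax)
# rack edges yaw: crop corners, bottom front edge (lip top) and cheeks
for a,b in(((60,268),(730,220)),((75,90),(700,45))):
    A=[plane("top",(195+u/5,145+v/5),.06) for u,v in(a,b)]; e=A[0]-A[1]; print("edge yaw",np.arctan2(-e[0],e[1]),np.linalg.norm(e))
for n,uv,z in(("moka",(413,98),.2),("shaker",(299,268),.09),("spice",(356,273),.105),("garlic",(250,265),.04),("jam",(182,113),.09)): print(n,plane("top",uv,z))
E
```

```text
(array([0.5684324 , 0.15771846, 0.11185758]), np.float64(0.0006838945121760028)) (array([0.57338363, 0.0273758 , 0.11140384]), np.float64(0.0008847488176803439)) (array([ 0.50953024, -0.17808268,  0.00168208]), np.float64(0.0011799350675815938))
lids on plane [0.56772419 0.15732255 0.1163    ] [0.5725249  0.02772161 0.1163    ] 0.12968982341866994
yaw 0.037025323820437474
seat [0.60432909 0.15867848 0.03404   ]
seat [0.6091298  0.02907754 0.03404   ]
edge yaw 0.03958293048734843 0.2858842417308551
edge yaw 0.0374072754575896 0.26772383917218906
moka [ 0.71522075 -0.17149335  0.2       ]
shaker [0.40610903 0.04247776 0.09      ]
spice [ 0.3946144  -0.07053193  0.105     ]
garlic [0.41071947 0.14769484 0.04      ]
jam [0.73459175 0.27662376 0.09      ]
```

```bash
cat >> h.py <<'E'
YAW=.038; SEAT={'L':np.array([.6043,.1587,.034]),'R':np.array([.6091,.0291,.034])}
AX=np.array([-.407*np.cos(YAW),-.407*np.sin(YAW),.914])
RT=R.from_euler('z',YAW)*R.from_matrix(np.array([[-.9137,0,-.4067],[0,1,0],[.4067,0,-.9137]]).T)  # columns x,y,z of the tool in the rack frame
RD=R.from_euler('xyz',[np.pi,0,np.pi+YAW])
def rows(p,q,n,p0=None,q0=None):
    s=monitor.read_state()
    if p0 is None: p0,q0=s['position'],R.from_euler('xyz',s['tool_rot'])
    dr=(q0.inv()*q).as_rotvec()/n; out=[]
    for i in range(n):
        qi=q0*R.from_rotvec(dr*i); out.append(np.r_[dr/(np.pi/2),qi.inv().apply((p-p0)/n)/.5].round(4).tolist())
    print(n,"deg/row",np.degrees(np.linalg.norm(dr)).round(2),"mm/row",1e3*np.linalg.norm(p-p0)/n)
    for o in out: print(o)
def err(p,q):
    s=monitor.read_state(); q0=R.from_euler('xyz',s['tool_rot'])
    print("t",s['time'],"pos",s['position'].round(4),"need tool mm",(1e3*q0.inv().apply(p-s['position'])).round(1),"rot deg",np.degrees((q0.inv()*q).as_rotvec()).round(2),"F",s['contact_force'].round(2),"w",s['gripper_width'],"g",s['grasp_force'])
E
python3 - <<'E'
from h import *
print(RT.as_matrix().round(3)); rows(SEAT['L']+.165*AX,RT,12)
E
```

```text
[[-0.913 -0.038  0.406]
 [-0.035  0.999  0.015]
 [-0.407 -0.    -0.914]]
12 deg/row 2.95 mm/row 44.13096818393282
[-0.0052, -0.0219, -0.0239, -0.0712, -0.0521, 0.0027]
[-0.0052, -0.0219, -0.0239, -0.069, -0.0548, 0.0047]
[-0.0052, -0.0219, -0.0239, -0.0667, -0.0574, 0.0065]
[-0.0052, -0.0219, -0.0239, -0.0643, -0.0599, 0.0083]
[-0.0052, -0.0219, -0.0239, -0.0617, -0.0623, 0.01]
[-0.0052, -0.0219, -0.0239, -0.0589, -0.0647, 0.0115]
[-0.0052, -0.0219, -0.0239, -0.056, -0.067, 0.013]
[-0.0052, -0.0219, -0.0239, -0.053, -0.0691, 0.0143]
[-0.0052, -0.0219, -0.0239, -0.0499, -0.0712, 0.0155]
[-0.0052, -0.0219, -0.0239, -0.0466, -0.0731, 0.0166]
[-0.0052, -0.0219, -0.0239, -0.0432, -0.0749, 0.0175]
[-0.0052, -0.0219, -0.0239, -0.0398, -0.0766, 0.0183]
```

Call:
arm_command([
  [-0.005,-0.022,-0.024,-0.071,-0.052,0.003,1],
  [-0.005,-0.022,-0.024,-0.069,-0.055,0.005,1],
  [-0.005,-0.022,-0.024,-0.067,-0.057,0.0065,1],
  [-0.005,-0.022,-0.024,-0.064,-0.06,0.008,1],
  [-0.005,-0.022,-0.024,-0.062,-0.062,0.01,1],
  [-0.005,-0.022,-0.024,-0.059,-0.065,0.0115,1],
  [-0.005,-0.022,-0.024,-0.056,-0.067,0.013,1],
  [-0.005,-0.022,-0.024,-0.053,-0.069,0.014,1],
  [-0.005,-0.022,-0.024,-0.05,-0.071,0.0155,1],
  [-0.005,-0.022,-0.024,-0.0465,-0.073,0.0165,1],
  [-0.005,-0.022,-0.024,-0.043,-0.075,0.0175,1],
  [-0.005,-0.022,-0.024,-0.04,-0.0765,0.018,1],
])

```text
time: 1.6
position: [0.538, 0.1559, 0.1864]
tool_rot: [-3.138, 0.422, -3.1]
contact_force: [0.9, 0.0, -0.3]
gripper_width: 1.0
grasp_force: 0.0
```

Call:
arm_command([
  [0,0,0,0,0,0,1],
  [0,0,0,0,0,0,1],
])

```text
time: 1.85
position: [0.5375, 0.1572, 0.1864]
tool_rot: [-3.139, 0.421, -3.102]
contact_force: [0.3, 0.2, 0.3]
gripper_width: 1.001
grasp_force: 0.0
```

```bash
python3 - <<'E'
from h import *
err(SEAT['L']+.165*AX,RT); cv2.imwrite("pics/s1.png",viewer.get_image("side")[:,:,::-1]); t=viewer.get_image("top")[:,:,::-1]; cv2.imwrite("pics/t1.png",t)
print(monitor.read_state()['joint_positions'].round(2))
a=cv2.resize(t[110:250,190:370],None,fx=3,fy=3); b=cv2.resize(cv2.imread("pics/s1.png")[60:260,180:350],None,fx=1.5,fy=2.1)[:420]; cv2.imwrite("pics/c2.png",np.hstack([a,b]))
E
```

```text
t 1.85 pos [0.5375 0.1572 0.1864] need tool mm [ 1.  -1.1  1.3] rot deg [-0.11  0.1   0.07] F [0.35 0.24 0.33] w 1.0010190024217638 g 0.0
[ 0.12 -0.19  2.15 -0.05  0.77 -1.46]
```

View pics/c2.png

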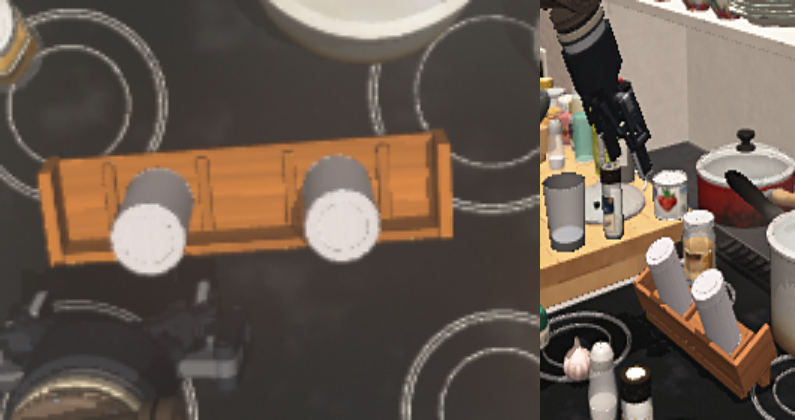

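Crop: the fingertips show at about top-view pixels (203,205) and (258,205). I'll check that against the projected TCP.

```bash
python3 - <<'E'
from h import *
s=monitor.read_state(); p=s['position']; q=R.from_euler('xyz',s['tool_rot'])
for dy in(-.05,0,.05):
    x=p+q.apply([0,dy,-.013]); print(proj("top",x).round(1),proj("side",x).round(1))
E
```

```text
[261.  203.2] [257.  153.6]
[233.5 205.2] [245.4 148.5]
[206.1 207.1] [234.5 143.8]
```

```bash
python3 - <<'E'
from h import *
t=cv2.imread("pics/t1.png");s=cv2.imread("pics/s1.png")
for n,im in(("top",t),("side",s)):
    st=monitor.read_state(); q=R.from_euler('xyz',st['tool_rot'])
a=cv2.convertScaleAbs(cv2.resize(t[185:245,190:290],None,fx=6,fy=6,interpolation=cv2.INTER_CUBIC)[:, :400],alpha=2)
b=cv2.convertScaleAbs(cv2.resize(s[100:160,205:270],None,fx=6,fy=6,interpolation=cv2.INTER_CUBIC),alpha=2)
cv2.imwrite("pics/c3.png",np.hstack([a,b]))
E
```

```text
(no output)
```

View pics/c3.png

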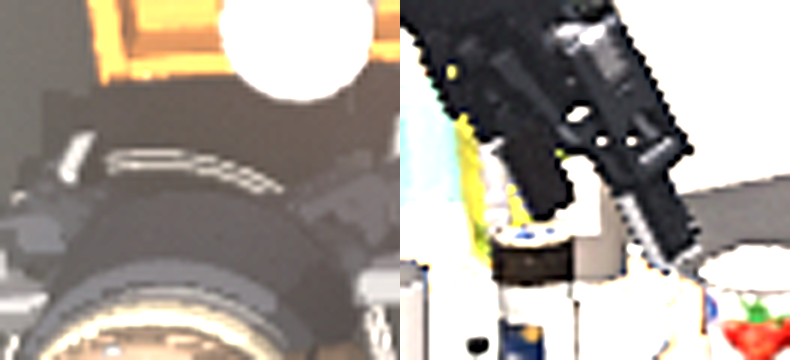

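```bash
python3 - <<'E'
from h import *
s=monitor.read_state(); p=s['position']; q=R.from_euler('xyz',s['tool_rot'])
for dz in(-.013,-.025,-.035):
  for dy in(-.05,.05):
    x=p+q.apply([0,dy,dz]); print(dz,dy,proj("top",x).round(1),proj("side",x).round(1))
p,e=tri((230.2,207),(241.4,139.4)); print(p,e, "tool", q.inv().apply(p-s['position']).round(4))
for z in (0.1163,): print(proj("side",SEAT['L']+.09*AX),proj("side",SEAT['R']+.09*AX))
E
```

```text
-0.013 -0.05 [261.  203.2] [257.  153.6]
-0.013 0.05 [206.1 207.1] [234.5 143.8]
-0.025 -0.05 [260.7 205.6] [254.9 149.4]
-0.025 0.05 [205.  209.6] [232.4 139.8]
-0.035 -0.05 [260.4 207.7] [253.2 145.8]
-0.035 0.05 [204.1 211.7] [230.7 136.4]
[0.52663268 0.16133201 0.22096695] 0.0028789810255754698 tool [-0.0042  0.0036 -0.0356]
[259.91463818 178.14486795] [291.36526061 194.08797533]
```

Tips sit about 35 mm behind the TCP when open, which fits the swing-back. The lateral offset is within calibration error. I'll descend along the tin axis.

Call:
arm_command([
  [0,0,0,0.002,-0.002,0.04,1],
  [0,0,0,0,0,0.05,1],
  [0,0,0,0,0,0.05,1],
  [0,0,0,0,0,0.05,1],
  [0,0,0,0,0,0.03,1],
  [0,0,0,0,0,0.02,1],
  [0,0,0,0,0,0.013,1],
  [0,0,0,0,0,0,1],
  [0,0,0,0,0,0,1],
], squeeze=25)

```text
time: 3.08
position: [0.5891, 0.1579, 0.0717]
tool_rot: [-3.139, 0.423, -3.102]
contact_force: [-0.8, 0.4, 0.1]
gripper_width: 1.0
grasp_force: 0.0
```

```bash
python3 - <<'E'
from h import *
err(SEAT['L']+.04*AX,RT)
t=viewer.get_image("top")[:,:,::-1];s=viewer.get_image("side")[:,:,::-1]
a=cv2.resize(t[150:230,190:290],None,fx=4,fy=4,interpolation=cv2.INTER_CUBIC)
b=cv2.resize(s[120:220,220:310],None,fx=4,fy=4,interpolation=cv2.INTER_CUBIC)
cv2.imwrite("pics/c4.png",cv2.convertScaleAbs(np.hstack([np.pad(a,((0,80),(0,0),(0,0))),b]),alpha=1.6))
E
```

```text
t 3.075 pos [0.5891 0.1579 0.0717] need tool mm [1.5 0.2 0.6] rot deg [-0.11  0.23  0.1 ] F [-0.8   0.35  0.15] w 1.0001351897090003 g 0.0
```

View pics/c4.png

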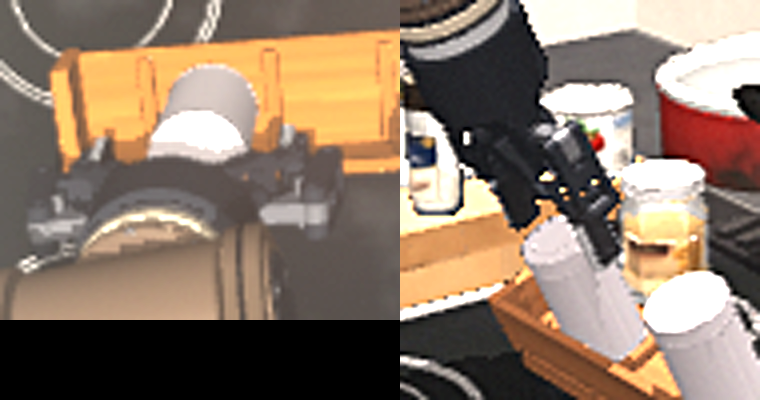

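The fingers straddle the tin nearly centred (finger inner edges at about crop x 103 and 285, tin 150–247). I'll close gently.

Call:
arm_command([
  [0,0,0,0.002,0,0,-1],
  [0,0,0,0,0,0,-1],
  [0,0,0,0,0,0,-1],
  [0,0,0,0,0,0,-1],
  [0,0,0,0,0,0,-1],
  [0,0,0,0,0,0,-1],
], squeeze=25)

```text
time: 3.92
position: [0.5879, 0.1579, 0.0711]
tool_rot: [-3.139, 0.422, -3.101]
contact_force: [-4.2, -0.2, 5.8]
gripper_width: 0.581
grasp_force: 25.7
```

```bash
python3 - <<'E'
from h import *
err(SEAT['L']+.04*AX,RT); print(monitor.read_state()['ft_torque'])
E
```

```text
t 3.925 pos [0.5879 0.1579 0.0711] need tool mm [0.1 0.2 0.5] rot deg [-0.11  0.17  0.11] F [-4.24 -0.18  5.76] w 0.5813095513227747 g 25.698441043496132
[-0.10600302  0.45543578 -0.06164657]
```

Call:
arm_command([
  [0,0,0,0,0,0,-1],
  [0,0,0,0,0,0,-1],
  [0,0,0,0,0,-0.01,-1],
  [0,0,0,0,0,-0.02,-1],
  [0,0,0,0,0,-0.03,-1],
  [0,0,0,0,0,-0.04,-1],
  [0,0,0,0,0,-0.05,-1],
  [0,0,0,0,0,-0.05,-1],
  [0,0,0,0,0,-0.04,-1],
  [0,0,0,0,0,-0.03,-1],
  [0,0,0,0,0,-0.02,-1],
  [0,0,0,0,0,-0.01,-1],
], squeeze=50)

```text
time: 5.42
position: [0.5263, 0.1558, 0.2079]
tool_rot: [-3.139, 0.422, -3.102]
contact_force: [-0.7, 0.1, -0.9]
gripper_width: 0.566
grasp_force: 51.8
```

Call:
arm_command([
  [0,0,0,0,0,0,-1],
  [0,0,0,0,0,0,-1],
  [0,0,0,0,0,0,-1],
  [0,0,0,0,0,0,-1],
])

```text
time: 5.92
position: [0.5264, 0.1557, 0.207]
tool_rot: [-3.139, 0.421, -3.102]
contact_force: [-0.1, -0.6, -1.4]
gripper_width: 0.569
grasp_force: 51.8
```

```bash
python3 - <<'E'
from h import *
err(SEAT['L']+.19*AX,RT)
F=[]
for i in range(8): viewer.get_image("top"); F.append(monitor.read_state()['contact_force'])
F=np.array(F); print(F.mean(0),F.std(0))
t=viewer.get_image("top")[:,:,::-1];s=viewer.get_image("side")[:,:,::-1]
a=cv2.resize(t[130:230,180:360],None,fx=2.2,fy=3)
b=cv2.resize(s[80:220,180:320],None,fx=2.8,fy=2.8)
cv2.imwrite("pics/c5.png",np.hstack([np.pad(a,((0,392-300),(0,0),(0,0))),b]))
E
```

```text
t 5.925 pos [0.5264 0.1557 0.207 ] need tool mm [-0.8  0.  -0.4] rot deg [-0.12  0.11  0.1 ] F [-0.13 -0.65 -1.42] w 0.5688485018375096 g 51.83005476370454
[ 0.1094858  -0.07496641 -1.030357  ] [0.48117024 0.36013631 0.31758075]
```

View pics/c5.png

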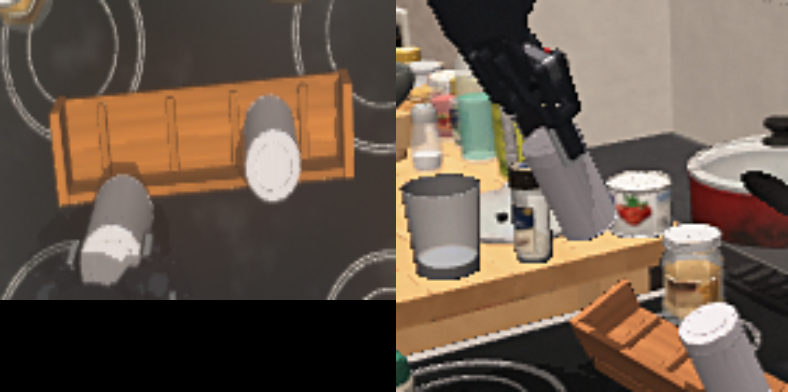

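Left tin is lifted well clear, at about 1 N net, so light. Now I'll reseat it by retracing the path.

Call:
arm_command([
  [0,0,0,0,0,0.02,-1],
  [0,0,0,0,0,0.04,-1],
  [0,0,0,0,0,0.05,-1],
  [0,0,0,0,0,0.05,-1],
  [0,0,0,0,0,0.04,-1],
  [0,0,0,0,0,0.03,-1],
  [0,0,0,0,0,0.025,-1],
  [0,0,0,0,0,0.015,-1],
  [0,0,0,0,0,0.01,-1],
  [0,0,0,0,0,0.008,-1],
  [0,0,0,0,0,0.006,-1],
  [0,0,0,0,0,0.003,-1],
])

```text
time: 7.92
position: [0.5874, 0.1578, 0.0721]
tool_rot: [-3.139, 0.422, -3.101]
contact_force: [0.3, 1.0, -1.4]
gripper_width: 0.569
grasp_force: 51.8
```

Call:
arm_command([
  [0,0,0,0,0,0,-1],
  [0,0,0,0,0,0,-1],
])

```text
time: 8.18
position: [0.5873, 0.1578, 0.0721]
tool_rot: [-3.139, 0.422, -3.102]
contact_force: [0.1, 0.9, -1.2]
gripper_width: 0.568
grasp_force: 51.8
```

```bash
python3 - <<'E'
from h import *
err(SEAT['L']+.04*AX,RT)
E
```

```text
t 8.175 pos [0.5873 0.1578 0.0721] need tool mm [-0.   0.2  1.7] rot deg [-0.11  0.18  0.11] F [ 0.11  0.86 -1.22] w 0.5680470705227947 g 51.81301038712263
```

Call:
arm_command([
  [0,0,0,0,0,0.002,-1],
  [0,0,0,0,0,0.001,-1],
  [0,0,0,0,0,0,-1],
])

```text
time: 8.55
position: [0.588, 0.1579, 0.0714]
tool_rot: [-3.139, 0.422, -3.101]
contact_force: [-5.7, -0.5, 4.9]
gripper_width: 0.572
grasp_force: 52.5
```

Call:
arm_command([
  [0,0,0,0,0,0.002,-1],
  [0,0,0,0,0,0,-1],
])

```text
time: 8.8
position: [0.5883, 0.158, 0.0715]
tool_rot: [-3.138, 0.421, -3.101]
contact_force: [-11.2, -1.3, 12.3]
gripper_width: 0.569
grasp_force: 53.4
```

Seated. I'll back off 1 mm, open gradually and retreat along the axis.

Call:
arm_command([
  [0,0,0,0,0,-0.002,-1],
  [0,0,0,0,0,0,0.2],
  [0,0,0,0,0,0,0.3],
  [0,0,0,0,0,0,0.6],
  [0,0,0,0,0,0,1],
  [0,0,0,0,0,0,1],
  [0,0,0,0,0,0,1],
  [0,0,0,0,0,0,1],
])

```text
time: 9.8
position: [0.5879, 0.1578, 0.0706]
tool_rot: [-3.139, 0.422, -3.102]
contact_force: [-0.2, -0.6, 0.8]
gripper_width: 1.0
grasp_force: 0.0
```

Call:
arm_command([
  [0,0,0,0,0,-0.02,1],
  [0,0,0,0,0,-0.04,1],
  [0,0,0,0,0,-0.05,1],
  [0,0,0,0,0,-0.06,1],
  [0,0,0,0,0,-0.06,1],
  [0,0,0,0,0,-0.04,1],
  [0,0,0,0,0,0,1],
  [0,0,0,0,0,0,1],
])

```text
time: 10.8
position: [0.5323, 0.156, 0.1932]
tool_rot: [-3.139, 0.421, -3.101]
contact_force: [0.4, -0.9, -0.7]
gripper_width: 1.001
grasp_force: 0.0
```

```bash
python3 - <<'E'
from h import *
err(SEAT['L']+.175*AX,RT); F=[]
for i in range(6): t=viewer.get_image("top"); F.append(monitor.read_state()['contact_force'])
print("tare",np.mean(F,0))
cv2.imwrite("pics/t2.png",t[:,:,::-1])
h=cv2.cvtColor(t[155:210,220:325],cv2.COLOR_RGB2HSV); m=cv2.inRange(h,(0,0,140),(180,70,255))
for c in cv2.findContours(m,0,1)[0]:
    if cv2.contourArea(c)>100: e=cv2.minAreaRect(c); print(np.array(e[0])+[220,155],e[1])
rows(SEAT['R']+.165*AX,RT,5)
E
```

```text
t 10.8 pos [0.5323 0.156  0.1932] need tool mm [-1.1 -0.  -0.4] rot deg [-0.11  0.12  0.11] F [ 0.36 -0.89 -0.69] w 1.0007773010170027 g 0.0
tare [0.08076054 0.14163763 0.07175927]
[239.  189.5] (23.0, 24.0)
[303.5        184.50000191] (24.041629791259766, 24.041629791259766)
5 deg/row 0.03 mm/row 25.992073117226994
[-0.0003, 0.0002, 0.0002, -0.0003, -0.0518, 0.0038]
[-0.0003, 0.0002, 0.0002, -0.0003, -0.0518, 0.0038]
[-0.0003, 0.0002, 0.0002, -0.0003, -0.0518, 0.0037]
[-0.0003, 0.0002, 0.0002, -0.0004, -0.0518, 0.0037]
[-0.0003, 0.0002, 0.0002, -0.0004, -0.0519, 0.0037]
```

Left tin is back in its bay. Now the right one.

Call:
arm_command([
  [0,0,0,0,-0.052,0.004,1],
  [0,0,0,0,-0.052,0.004,1],
  [0,0,0,-0.001,-0.052,0.004,1],
  [0,0,0,-0.001,-0.052,0.004,1],
  [0,0,0,0,-0.051,0.004,1],
  [0,0,0,0,0,0,1],
  [0,0,0,0,0,0,1],
])

```text
time: 11.98
position: [0.5426, 0.0271, 0.1851]
tool_rot: [-3.139, 0.421, -3.102]
contact_force: [0.1, -0.6, -0.2]
gripper_width: 1.002
grasp_force: 0.0
```

```bash
python3 - <<'E'
from h import *
err(SEAT['R']+.04*AX,RT)
E
```

```text
t 11.975 pos [0.5426 0.0271 0.1851] need tool mm [  1.   -0.3 125.1] rot deg [-0.09  0.13  0.09] F [ 0.09 -0.56 -0.18] w 1.0020783860185096 g 0.0
```

Call:
arm_command([
  [0,0,0,0.002,0,0.04,1],
  [0,0,0,0.001,0,0.05,1],
  [0,0,0,0,0,0.05,1],
  [0,0,0,0,0,0.05,1],
  [0,0,0,0,0,0.03,1],
  [0,0,0,0,0,0.02,1],
  [0,0,0,0,0,0.01,1],
  [0,0,0,0,0,0,1],
  [0,0,0,0,0,0,1],
], squeeze=25)

```text
time: 13.1
position: [0.5928, 0.0283, 0.0715]
tool_rot: [-3.139, 0.423, -3.101]
contact_force: [-0.8, 0.1, -0.2]
gripper_width: 1.001
grasp_force: 0.0
```

Call:
arm_command([
  [0,0,0,0,0,0,-1],
  [0,0,0,0,0,0,-1],
  [0,0,0,0,0,0,-1],
  [0,0,0,0,0,0,-1],
  [0,0,0,0,0,0,-1],
  [0,0,0,0,0,0,-1],
], squeeze=25)

```text
time: 13.85
position: [0.5926, 0.0283, 0.0714]
tool_rot: [-3.139, 0.422, -3.101]
contact_force: [-3.9, -0.9, 6.3]
gripper_width: 0.582
grasp_force: 25.4
```

```bash
python3 - <<'E'
from h import *
err(SEAT['R']+.04*AX,RT)
E
```

```text
t 13.85 pos [0.5926 0.0283 0.0714] need tool mm [0.2 0.2 0.9] rot deg [-0.12  0.19  0.12] F [-3.89 -0.88  6.26] w 0.581598570380019 g 25.40272856131196
```

Call:
arm_command([
  [0,0,0,0,0,0,-1],
  [0,0,0,0,0,0,-1],
  [0,0,0,0,0,-0.01,-1],
  [0,0,0,0,0,-0.02,-1],
  [0,0,0,0,0,-0.03,-1],
  [0,0,0,0,0,-0.04,-1],
  [0,0,0,0,0,-0.05,-1],
  [0,0,0,0,0,-0.05,-1],
  [0,0,0,0,0,-0.04,-1],
  [0,0,0,0,0,-0.03,-1],
  [0,0,0,0,0,-0.02,-1],
  [0,0,0,0,0,-0.01,-1],
], squeeze=50)

```text
time: 15.35
position: [0.5307, 0.0264, 0.2078]
tool_rot: [-3.139, 0.421, -3.102]
contact_force: [0.7, 0.1, -4.5]
gripper_width: 0.569
grasp_force: 52.6
```

Call:
arm_command([
  [0,0,0,0,0,0,-1],
  [0,0,0,0,0,0,-1],
  [0,0,0,0,0,0,-1],
  [0,0,0,0,0,0,-1],
])

```text
time: 15.85
position: [0.531, 0.0264, 0.2071]
tool_rot: [-3.139, 0.421, -3.102]
contact_force: [-0.6, 0.4, -4.1]
gripper_width: 0.566
grasp_force: 52.6
```

```bash
python3 - <<'E'
from h import *
err(SEAT['R']+.19*AX,RT); F=[]
for i in range(8): viewer.get_image("top"); F.append(monitor.read_state()['contact_force'])
print(np.mean(F,0),np.std(F,0))
C=np.array([.509,-.177,0])
# upright target, high above coaster
rows(np.array([.509,-.177,.19]),RD,10)
E
```

```text
t 15.85 pos [0.531  0.0264 0.2071] need tool mm [-1.  -0.3 -0.2] rot deg [-0.1   0.11  0.11] F [-0.65  0.44 -4.1 ] w 0.5662041051434433 g 52.57549960166216
[ 0.24569505 -0.24202983 -4.06749739] [0.35501736 0.49523686 0.47210305]
10 deg/row 2.42 mm/row 20.530037134384123
[-0.0001, 0.0268, 0.0001, 0.007, -0.0405, 0.0009]
[-0.0001, 0.0268, 0.0001, 0.0069, -0.0405, 0.0011]
[-0.0001, 0.0268, 0.0001, 0.0068, -0.0405, 0.0014]
[-0.0001, 0.0268, 0.0001, 0.0068, -0.0405, 0.0017]
[-0.0001, 0.0268, 0.0001, 0.0067, -0.0405, 0.002]
[-0.0001, 0.0268, 0.0001, 0.0066, -0.0405, 0.0022]
[-0.0001, 0.0268, 0.0001, 0.0065, -0.0405, 0.0025]
[-0.0001, 0.0268, 0.0001, 0.0064, -0.0405, 0.0028]
[-0.0001, 0.0268, 0.0001, 0.0062, -0.0405, 0.003]
[-0.0001, 0.0268, 0.0001, 0.0061, -0.0405, 0.0033]
```

Right tin is about 4.1 N against 1.1 N for the left, so the right one is heavier. Carrying it over the coaster while turning upright.

Call:
arm_command([
  [0,0.027,0,0.007,-0.0405,0.001,-1],
  [0,0.027,0,0.007,-0.0405,0.001,-1],
  [0,0.027,0,0.007,-0.0405,0.0015,-1],
  [0,0.027,0,0.007,-0.0405,0.0015,-1],
  [0,0.027,0,0.0065,-0.0405,0.002,-1],
  [0,0.027,0,0.0065,-0.0405,0.002,-1],
  [0,0.027,0,0.0065,-0.0405,0.0025,-1],
  [0,0.027,0,0.0065,-0.0405,0.003,-1],
  [0,0.026,0,0.006,-0.0405,0.003,-1],
  [0,0.026,0,0.006,-0.0405,0.003,-1],
  [0,0,0,0,0,0,-1],
  [0,0,0,0,0,0,-1],
])

```text
time: 17.75
position: [0.509, -0.177, 0.1901]
tool_rot: [-3.14, 0.0, -3.103]
contact_force: [0.1, 0.3, -3.6]
gripper_width: 0.571
grasp_force: 52.7
```

```bash
python3 - <<'E'
from h import *
err(np.array([.509,-.177,.048]),RD)
s=viewer.get_image("side")[:,:,::-1]; t=viewer.get_image("top")[:,:,::-1]
cv2.imwrite("pics/c6.png",np.hstack([s[80:320,180:460],t[100:340,260:540]]))
E
```

```text
t 17.75 pos [ 0.509  -0.177   0.1901] need tool mm [  0.    0.3 142.1] rot deg [-0.09  0.01  0.04] F [ 0.05  0.3  -3.59] w 0.5710492230724643 g 52.73959670215845
```

View pics/c6.png

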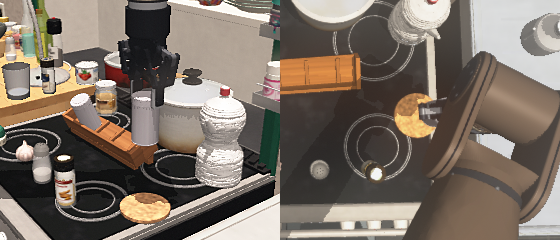

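The tin hangs upright above the coaster, clear of the moka. Descending, slow at the end.

Call:
arm_command([
  [0,0,0,0,0,0.02,-1],
  [0,0,0,0,0,0.035,-1],
  [0,0,0,0,0,0.045,-1],
  [0,0,0,0,0,0.045,-1],
  [0,0,0,0,0,0.045,-1],
  [0,0,0,0,0,0.035,-1],
  [0,0,0,0,0,0.025,-1],
  [0,0,0,0,0,0.015,-1],
  [0,0,0,0,0,0.007,-1],
  [0,0,0,0,0,0,-1],
  [0,0,0,0,0,0,-1],
])

```text
time: 19.23
position: [0.5097, -0.1778, 0.0551]
tool_rot: [-3.138, 0.002, -3.103]
contact_force: [0.1, 0.0, -5.0]
gripper_width: 0.568
grasp_force: 52.7
```

Call:
arm_command([
  [0,0,0,0,0,0.003,-1],
  [0,0,0,0,0,0.003,-1],
  [0,0,0,0,0,0.002,-1],
  [0,0,0,0,0,0.002,-1],
  [0,0,0,0,0,0,-1],
])

```text
time: 19.85
position: [0.509, -0.1775, 0.0492]
tool_rot: [-3.139, 0.0, -3.103]
contact_force: [-0.0, -0.5, -4.0]
gripper_width: 0.564
grasp_force: 52.7
```

Call:
arm_command([
  [0,0,0,0,0,0.002,-1],
  [0,0,0,0,0,0,-1],
])

```text
time: 20.1
position: [0.5092, -0.1776, 0.0484]
tool_rot: [-3.139, 0.001, -3.103]
contact_force: [0.6, -0.2, -2.6]
gripper_width: 0.574
grasp_force: 52.8
```

Call:
arm_command([
  [0,0,0,0,0,0.001,-1],
  [0,0,0,0,0,0,-1],
])

```text
time: 20.35
position: [0.5094, -0.1776, 0.0485]
tool_rot: [-3.139, 0.001, -3.103]
contact_force: [-0.7, 1.6, 0.3]
gripper_width: 0.573
grasp_force: 53.1
```

Contact made. Releasing gently, then straight up.

Call:
arm_command([
  [0,0,0,0,0,0,-1],
  [0,0,0,0,0,0,0.2],
  [0,0,0,0,0,0,0.3],
  [0,0,0,0,0,0,0.6],
  [0,0,0,0,0,0,1],
  [0,0,0,0,0,0,1],
  [0,0,0,0,0,0,1],
  [0,0,0,0,0,0,1],
])

```text
time: 21.35
position: [0.5091, -0.1776, 0.0478]
tool_rot: [-3.139, 0.001, -3.103]
contact_force: [0.8, 0.3, 0.0]
gripper_width: 1.001
grasp_force: 0.0
```

Call:
arm_command([
  [0,0,0,0,0,-0.02,1],
  [0,0,0,0,0,-0.04,1],
  [0,0,0,0,0,-0.06,1],
  [0,0,0,0,0,-0.08,1],
  [0,0,0,0,0,-0.08,1],
  [0,0,0,0,0,-0.06,1],
  [0,0,0,0,0,-0.03,1],
  [0,0,0,0,0,0,1],
  [0,0,0,0,0,0,1],
])

```text
time: 22.48
position: [0.5082, -0.1766, 0.2311]
tool_rot: [-3.141, -0.002, -3.103]
contact_force: [-0.0, -0.1, -0.7]
gripper_width: 0.999
grasp_force: 0.0
```

```bash
python3 - <<'E'
from h import *
err(np.array([.509,-.177,.235]),RD)
s=viewer.get_image("side")[:,:,::-1]; t=viewer.get_image("top")[:,:,::-1]
cv2.imwrite("pics/c7.png",np.hstack([cv2.resize(s[140:320,220:400],None,fx=2.2,fy=2.2),cv2.resize(t[100:280,200:380+40],None,fx=1.8,fy=2.2)]))
E
```

```text
t 22.475 pos [ 0.5082 -0.1766  0.2311] need tool mm [-0.7 -0.4 -3.9] rot deg [-0.06 -0.11  0.05] F [-0.02 -0.11 -0.72] w 0.9988284095802346 g 0.0
```

View pics/c7.png

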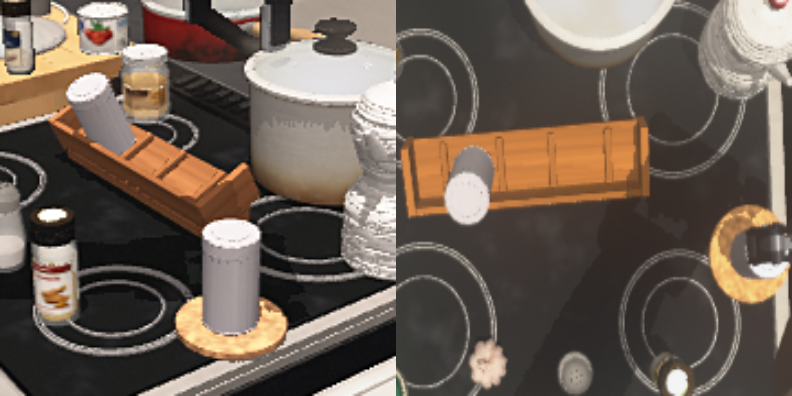

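The heavier tin stands upright and wholly on the coaster, at crop (231,280). The lighter tin sits in the left bay, and the arm is clear of everything. Handing in.

```bash
python3 -c "
from cell import r
print(r.job_done())"
```

```text
the job is handed in; nothing more can be done
None
```

The job is handed in: the right-hand tin was heavier (about 4.1 N against 1.1 N on the wrist sensor) and stands upright on the coaster, and the lighter left-hand tin is back in its own bay.

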